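Feed a part tray past the spring gate

TASK

Feed the tray with the die-cast part in it along the chute to the end stop: press the paddle beside the chute well down with one fingertip to raise the spring gate, and while that fingertip keeps the gate up, push the tray by the plate at the end of its tail with the other finger, until its front reaches the end stop. Then let the gate close behind the tray box. Nothing is grasped or lifted: the gate must not touch the tray or the part, the part rides along untouched, and the other things on the bench stay where they are.

Things in the scene. Friction and masses are not known exactly. Their poses are not given: they have to be found in the camera images.
- chute: Fixed straight aluminium channel; the tray slides in it along +x. Origin: on the bench, on its centre line; z up. In its frame (mm): x -200 to +156, floor top z 4, inner walls y +-27, outer +-33, wall tops z 30; bearing blocks (10 x 18, 50 tall) for the gate shaft at x -194 and +72, y -42; shaft along x at y -42, z 40.
- end_stop (a point): Middle of the inner face of the end stop that closes the chute's outlet: chute x +148, y 0, z 20 mm (its top is at z 38 mm).
- gate (a joint): Rocker gate on the shaft, rad: 0 closed, grows to 0.75 (stop) as the paddle is pressed down and the blade rises. From 0.5 it clears tray and part; 0.53 to 0.65 is good. A spring closes it, and again when let go: pressing 35 mm from the shaft takes about 3 N at first, 7 N at 0.55. The tray cannot push it open.
- blade (a point): Middle of the lower edge of the gate blade, moves with the gate; closed it is at chute x +55, y +15, z 18 mm, above the tray's tail but in the way of its box. Blade 6 mm thick, y +6 to +24 mm, on an arm of the same thickness that crosses the near half of the chute at z 36 to 48 mm.
- paddle (a point): Centre of the upper face of the paddle, a flat steel plate on the rocker outside the chute: chute x -185 to +5 mm, from 8 to 64 mm off the shaft on the -y side. Slope upward and outward 0.30 rad closed, less the joint value; upper face 35 mm off the shaft: z about 52 mm closed, 33 mm at joint 0.55. A fingertip can slide along it while holding it down.
- tray: Loose grey plastic slide tray, 0.25 kg, in the chute with 2 mm play each side. Open box 76 long (x), 50 wide, 24 high; a tail 24 wide, 8 high runs back (-x) to an upright push plate 6 thick, 44 wide, 50 high (mm). Origin: centre of the box's underside, x = travel. Starts with the box before the gate; home at the stop the origin is at chute x +110 mm, the push plate still before the gate.
- push_face (a point): Middle of the rear face of the tray's push plate, the place to push: 111 mm behind the tray's origin, 40 mm above its underside (10 mm below the plate's top). With the tray home it is at chute x -1 mm.
- part: White die-cast housing 37 x 65 x 36 mm with a round boss on top, 0.15 kg, lying loose in the tray box, long side along the chute; its top is 43 mm above the bench. Origin: centre of its underside.
- fitting: Bystander: brass hose fitting 53 mm tall, 26 mm across, standing before the outlet end of the chute. Origin: centre of underside.
- stopper: Bystander: dark rubber plug 42 mm tall, 39 mm across, behind the chute. Origin: centre of underside.
- hexkey: Bystander: black hex key 36 x 94 x 8 mm lying behind the chute. Origin: centre of underside.
- sample_cup: Bystander: clear cup 60 mm across, 64 mm tall, at the left rear. Origin: centre of underside.
- tape_roll: Bystander: roll of dark tape 58 mm across, 19 mm tall, at the left. Origin: centre of underside.
- pen_1: Bystander: blue pen 145 mm long lying at the right rear. Origin: centre of underside.
- housing_4: Bystander: another die-cast housing 44 x 65 x 36 mm on the bench at the right front. Origin: centre of underside.

How it is judged:
On the way, in this order (a step that is already met when the one before it is completed fails the run):
1. the gate is held up by a finger on its paddle with the tray box still before it (value of joint gate above 0.4 rad and contact force between the fingers and gate above 0.5 N and x of tray in the frame of chute below 0.013 m), for 0.2 s.
2. the tray box is under the gate while a finger holds the gate up (value of joint gate above 0.35 rad and contact force between the fingers and gate above 0.3 N and x of tray in the frame of chute between 0.04 and 0.09 m), for 0.1 s.
At the end, for the whole second after the job is handed in: The tray's front is within 8 mm of the end stop, the tray flat and at rest on the chute floor, the part flat in its box (within 12 mm of centre), and the gate closed (under 0.05 rad) behind the box (x of tray in the frame of chute above 0.102 m and value of joint gate below 0.05 rad and linear speed of tray below 0.01 m/s and z of tray in the frame of chute below 0.008 m and angle between tray's own z axis and vertical below 0.08 rad and angle between part's own z axis and vertical below 0.1 rad and horizontal distance between part and tray below 0.012 m and z of part in the frame of tray below 0.008 m); the robot touches nothing.
It fails at once if the gate bears on the tray or the part (over 2 N) (contact force between gate and tray above 2 N or contact force between gate and part above 2 N).
It fails at once if the tray is lifted (over 10 mm) or tipped (over 0.2 rad) (z of tray in the frame of chute above 0.014 m or angle between tray's own z axis and vertical above 0.2 rad).
It fails at once if the fingers touch the part (over 1 N) (contact force between the fingers and part above 1 N).
It fails at once if a bystander is moved over 20 mm (distance of any of fitting, stopper, hexkey, sample_cup, tape_roll, pen_1, housing_4 from where it was at the start of the episode above 0.02 m).
It also fails if it takes over 48 s, if anything falls off the work surface, if the arm or the gripper's body presses on something with over 40 N, if the wrist force passes 120 N, or if a joint passes its speed limit or range.

ROBOT

A 7-joint arm with a two-finger parallel gripper is mounted at the origin on a cart in front of the work surface, level with it; the furniture and walls round the work are solid. World frame = base frame: x ahead of the robot, y to its left, z up, the work surface at z = 0. Lengths are in m, angles in rad, forces in N, time in s.
With the tool pointing down it reaches from about 0.4 to 0.875 m from the base axis. Payload 19.3 kg.
Tool frame: the origin (TCP) lies midway between the tips of the shut fingers; the grasp point (between the pads) lies 19 mm behind it; z points along the fingers, y is the line along which they close (so a half turn about z gives the same grasp; the last joint's range is limited). The gripper opens to 85 mm and grips with 20 to 120 N. Pads are 22 mm wide; open, the fingers measure 114 mm over their backs; the gripper's body (76 mm by 85 mm) begins 54 mm behind the grasp point. The pads swing forward as they close: fully open they stand 13 mm farther back than shut.
Start: joints at [1.122, 0.521, -0.036, 1.599, 0.021, 1.021, -0.113], TCP at [0.231, -0.581, 0.231] pointing down, gripper open.
Joint ranges: [-2.91, 2.91], [-0.3, 2.13], [-1.5, 1.42], [0.17, 2.43], [-1.26, 4.41], [0.16, 1.93], [-2.52, 2.52]. Speed limits (rad/s): [1.89, 1.89, 2.39, 2.39, 3.01, 3.01, 3.01].

INTERFACE

Orientations are given as [roll, pitch, yaw] about the fixed x, y, z axes, in that order (R = Rz(yaw) Ry(pitch) Rx(roll)).
In Python, from workcell import bot, cams gives the robot as it stands (bot), with the cameras (cams).
- The arm moves only by the shell command python3 nudge.py [FORCE], which reads ROWS from standard input. ROWS is a JSON object whose key "steps" holds a list of rows, 1 to 5 of them, each of 7 numbers: the finger opening in m, then dx, dy, dz in fractions of the full range, 1 being 0.8 m, then a rotation vector rx, ry, rz in parts of the range, where 1.0 means pi rad; each row is the pose to reach, as a shift and turn from the pose commanded when the command began, along the tool's axes at that moment; what a row does not reach only later rows make up. A row lasts 1/8 s, in which the tool goes at most 0.0625 m and 0.188 rad, less where a joint would pass 70% of its speed; a pose out of reach is approached as far as the arm can. The fingers move at their own pace and stop on an object; FORCE is the grip in N (left out, the last holds). Time passes only in rows, so rows that do not move let the fingers close. It prints the time, the measured TCP pose, the force, the opening and the grip force at its end. Shift and turn numbers lie between -1 and 1, and a call with a number outside is refused. Input that does not fit is refused with a message, and nothing moves.
- bot.observe(): the state, without advancing time (a new reading comes with each control period).
- cams.grab_frame(name): name is "side" or "top" or "wrist"; returns the picture (420x560x3 uint8, blue, green, red); there is no depth.
- cams.calibration(name): a dict with "vfov" (degrees; the focal length in pixels is half the picture's height over the tangent of half this angle, whatever the lens; pixels are square), "cx", "cy" (the principal point, pixels), "dist_coeffs" ([k1, k2, p1, p2, k3] as OpenCV has them; the pictures are not rectified), "eye" and "attitude" of the camera in the world. Camera axes: x right, y down, z forward; pixel columns grow to the right and rows downward; lengths in m; the calibration is good to about 2 mm. A picture is of the moment at which its call begins: read the wrist's pose just before it. calibration takes no time and is no camera call; for the wrist camera it gives the pose at the moment of the call.
- bot.job_done(): hands the job in; it is judged then, once.
The state is a dict: "clock": time; "qpos": joint angles; "qd": joint speeds; "joint_efforts": joint torques, N m; "position": TCP position; "tool_rot": TCP orientation; "force": force on the tool from outside, world axes, zero at the start; "moment": the same for the moment, N m; "grip_width": finger opening in m; "finger_force": force on a finger pad.
Only numpy, scipy, OpenCV 4.12 (cv2) and the standard library are available. Lean on these libraries where they do the work, as an engineer would, in place of code of your own. Each camera call takes 0.05 s, during which the arm holds its last target. There are 200 camera calls.

## Working session

There is one attempt and no reset: what is moved stays moved. The work goes in short steps, Python scripts to look and compute and a shell command to move; the robot and the scene stay as the last step left them, time stands still between calls to the robot, and variables do not carry over. Pictures are saved under pics/ and viewed, at most 10 in all, crops included, and the job is handed in when it is done.

```bash
ls; mkdir -p pics; python3 - <<'E'
from workcell import bot, cams
import cv2
s=bot.observe(); print({k:s[k] for k in('clock','position','tool_rot','force','grip_width')})
for n in('side','top'):
    cv2.imwrite(f'pics/{n}0.png',cams.grab_frame(n)); print(cams.calibration(n))
E
```

```text
nudge.py
pics
workcell.py
{'clock': 0.0, 'position': array([ 0.23094333, -0.58041372,  0.23071793]), 'tool_rot': array([-3.14047844e+00,  1.25865055e-04,  3.78787462e-01]), 'force': array([ 0.30491147, -0.74473136,  0.5614431 ]), 'grip_width': 0.08512248327354888}
{'vfov': 44.71648617029692, 'cx': 284.82534681879105, 'cy': 216.2420970225089, 'dist_coeffs': array([-0.00583944,  0.        ,  0.        ,  0.        ,  0.        ]), 'eye': array([-0.19083521,  0.34476979,  1.29100897]), 'attitude': array([-2.54972890e+00, -1.24228368e-03, -1.95249741e+00])}
{'vfov': 47.55669555575302, 'cx': 286.63558006392157, 'cy': 202.6458535368286, 'dist_coeffs': array([0.00906193, 0.        , 0.        , 0.        , 0.        ]), 'eye': array([0.42251571, 0.03195716, 1.57741254]), 'attitude': array([-3.06673929e+00, -1.97040586e-03, -1.57336672e+00])}
```

View pics/side0.png

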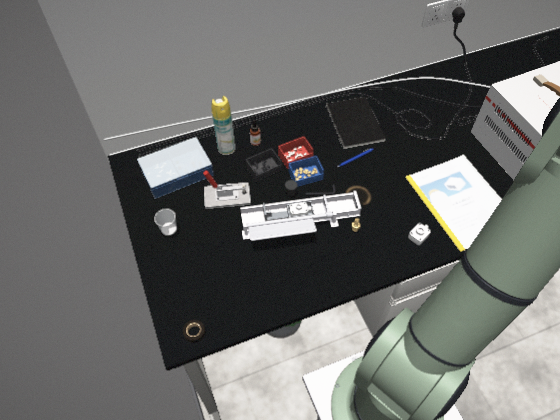

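View pics/top0.png

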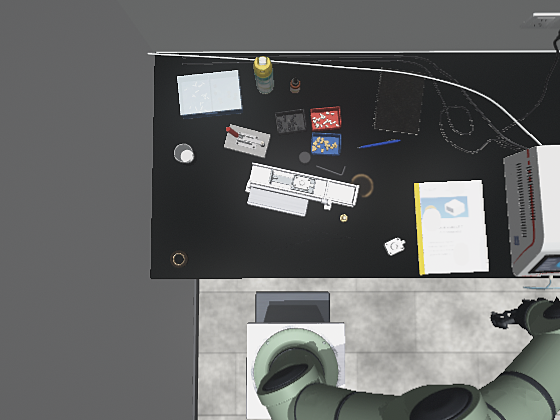

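Both views show the chute running from upper left (250,180) to lower right (358,195) in the top view, with the paddle on the robot side at (280,203) and the fitting at (344,217). I'll enlarge the chute in each view.

```bash
python3 - <<'E'
import cv2,numpy as np
a=cv2.imread('pics/side0.png')[180:245,230:370];b=cv2.imread('pics/top0.png')[155:225,235:375]
r=lambda i:cv2.resize(i,None,fx=5.6,fy=5.6,interpolation=cv2.INTER_CUBIC)
b=r(b)[:,:];a=r(a)[:,:]
o=np.vstack([cv2.resize(a,(640,297)),cv2.resize(b,(560,280)) if 0 else cv2.copyMakeBorder(cv2.resize(b,(600,300)),0,0,0,40,0)])
cv2.imwrite('pics/crop.png',o);print(o.shape)
E
```

```text
(597, 640, 3)
```

View pics/crop.png

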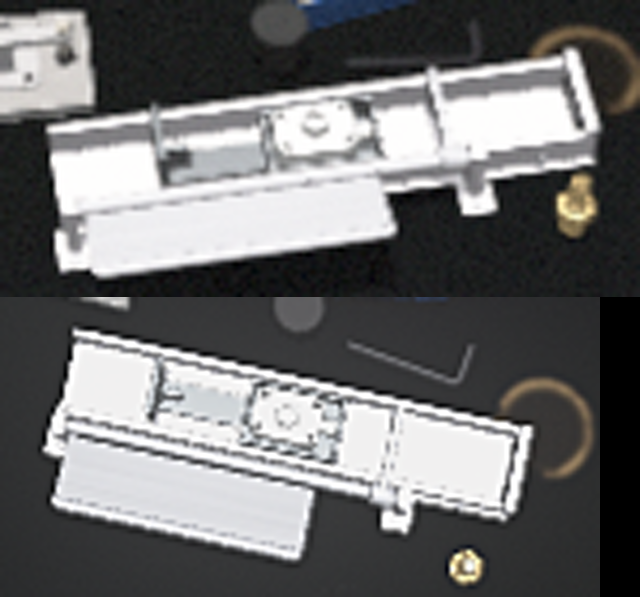

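The crop shows these corners. Top: walls (75,331), (530,428), (508,518); paddle outer corners (52,505), (300,558); push plate ends (160,362), (152,418). Side: wall end (50,130), stop (572,50)/(598,130), paddle (97,275)/(397,235). Next I fit the chute pose to them.

```bash
cat > h.py <<'E'
import numpy as np,cv2
from scipy.optimize import least_squares
from scipy.spatial.transform import Rotation as R
from workcell import bot, cams
def cam(n):
    c=cams.calibration(n); f=210/np.tan(np.radians(c['vfov'])/2)
    K=np.array([[f,0,c['cx']],[0,f,c['cy']],[0,0,1.]])
    return K,np.array(c['dist_coeffs']),np.array(c['eye']),R.from_euler('xyz',c['attitude']).as_matrix()
def proj(c,P):
    K,d,e,A=c; Q=(np.atleast_2d(P)-e)@A
    return cv2.projectPoints(Q,np.zeros(3),np.zeros(3),K,d)[0][:,0]
def C2W(p,P):
    c,s=np.cos(p[2]),np.sin(p[2]); P=np.atleast_2d(P)
    return P@np.array([[c,s,0],[-s,c,0],[0,0,1]])+[p[0],p[1],0]
def fit(obs,p0):  # obs: list (cam, chute pts mm, pix)
    g=lambda p:np.concatenate([proj(c,C2W(p,np.array(P)/1e3))-np.array(q) for c,P,q in obs]).ravel()
    r=least_squares(g,p0,loss='soft_l1'); return r.x,g(r.x).reshape(-1,2)
E
cat > a.py <<'E'
from h import *
T,S=cam('top'),cam('side')
t=lambda a:np.array(a)/(600/140)+[235,155-297/(600/140)]
s=lambda a:np.array(a)/(640/140)+[230,180]
P=[[-200,33,30],[156,33,34],[156,-33,34],[-185,-103,61],[5,-103,61]]
obs=[(T,P,t([[75,331],[530,428],[508,518],[52,505],[300,558]])),
(S,[[-200,33,30],[152,33,38],[156,-33,34],[-185,-103,61],[5,-103,61]],s([[50,130],[572,50],[598,130],[97,275],[397,235]]))]
p,r=fit(obs,[0.5,0,-1.7]);print(p,np.degrees(p[2]));print(r.round(1))
# push plate top x, using z=54
for c,q in((T,t([[160,362],[152,418]])),(S,s([[155,103]]))):
  for k in q:
    f=lambda v:(proj(c,C2W(p,[v[0],v[1],.054]))[0]-k)
    print('plate',least_squares(f,[-.1,0]).x)
f=lambda v:(proj(T,[v[0],v[1],.05])[0]-t([466,566]));fi=least_squares(f,[.5,-.1]).x;print('fitting',fi)
c,s_=np.cos(p[2]),np.sin(p[2]);d=fi-p[:2];print('fit in chute',d@[c,s_],d@[-s_,c])
E
python3 a.py
```

```text
[ 0.59534791 -0.04763715 -1.78748897] -102.41557379141983
[[-0.2 -0.4]
 [ 0.3 -0.2]
 [ 1.3 -1.4]
 [-0.2 -0.3]
 [ 0.2  0. ]
 [-0.3  0.1]
 [-0.2  0.7]
 [ 0.5  1.3]
 [-0.5  0.6]
 [ 0.2 -0. ]]
plate [-0.12923071  0.01910028]
plate [-0.12600575 -0.02352774]
plate [-0.12937507  0.02649165]
fitting [ 0.48799159 -0.15429743]
fit in chute 0.1272476050900564 -0.08191362794676324
```

```bash
cat >> h.py <<'E'
p=np.array([0.59535,-0.04764,-1.78749])
def chute(P): return (np.atleast_2d(P)-[p[0],p[1],0])@np.array([[np.cos(p[2]),-np.sin(p[2]),0],[np.sin(p[2]),np.cos(p[2]),0],[0,0,1]])
def rel(x,y,z,yaw=p[2]+np.pi):
    s=bot.observe(); W=C2W(p,[x,y,z])[0]; A=R.from_euler('xyz',s['tool_rot']); B=R.from_euler('xyz',[np.pi,0,yaw])
    print('clock',s['clock'],'chute now',chute(s['position'])[0].round(4),'force',np.round(s['force'],2),'w',round(s['grip_width'],4))
    print('world tgt',W.round(3),'shift',A.inv().apply(W-s['position']).round(4),'rot',(A.inv()*B).as_rotvec().round(4))
E
python3 -c "
from h import *
rel(-.16,-.04,.15)"
```

```text
clock 0.1 chute now [ 0.5987 -0.2413  0.2308] force [-0.11 -0.02 -0.18] w 0.0854
world tgt [0.591 0.117 0.15 ] shift [ 0.5922 -0.5151  0.0813] rot [-1.000e-03 -4.000e-04 -9.753e-01]
```

Units first: shifts go in shares of 0.8 m and turns go in shares of pi rad. So 0.225 m / 0.8 = 0.2813, 0.18 m / 0.8 = 0.225, -0.75 rad / 3.1416 = -0.2387.

```bash
echo '{"steps":[[0.07,0.0563,-0.05,0,0,0,-0.0477],[0.07,0.1125,-0.1,0,0,0,-0.0955],[0.07,0.1688,-0.15,0,0,0,-0.1432],[0.07,0.225,-0.2,0,0,0,-0.191],[0.07,0.2813,-0.25,0,0,0,-0.2387]]}' | python3 nudge.py; python3 -c "
from h import *
rel(-.16,-.04,.15)"
```

```text
clock: 0.72
position: [0.3667, -0.3098, 0.2313]
tool_rot: [3.142, 0.0, 1.134]
force: [1.2, -0.4, 1.6]
grip_width: 0.0698
finger_force: 0.0
clock 0.725 chute now [ 0.3052 -0.1669  0.2313] force [ 1.22 -0.44  1.58] w 0.0698
world tgt [0.591 0.117 0.15 ] shift [0.4817 0.0221 0.0813] rot [ 0.000e+00  1.000e-04 -2.205e-01]
```

Scaled: 0.29 m / 0.8 = 0.3625, 0.24 m / 0.8 = 0.3, -0.2 rad / 3.1416 = -0.0637.

```bash
echo '{"steps":[[0.07,0.075,0.0038,0,0,0,-0.0318],[0.07,0.15,0.0075,0,0,0,-0.0637],[0.07,0.225,0.0125,0,0,0,-0.0637],[0.07,0.3,0.0188,0,0,0,-0.0637],[0.07,0.3625,0.025,0,0,0,-0.0637]]}' | python3 nudge.py; python3 -c "
from h import *
rel(-.16,-.04,.15)"
```

```text
clock: 1.35
position: [0.5091, -0.0559, 0.2313]
tool_rot: [-3.142, -0.0, 1.33]
force: [-0.6, -0.5, -0.3]
grip_width: 0.0701
finger_force: 0.0
clock 1.35 chute now [ 0.0266 -0.0825  0.2313] force [-0.6  -0.47 -0.29] w 0.0701
world tgt [0.591 0.117 0.15 ] shift [0.1876 0.0379 0.0813] rot [-0.0001 -0.0002 -0.0245]
```

Scaled: 0.15 m / 0.8 = 0.1875, 0.13 m / 0.8 = 0.1625.

```bash
echo '{"steps":[[0.07,0.0625,0,0,0,0,0],[0.07,0.1125,0,0,0,0,0],[0.07,0.1625,0,0,0,0,0],[0.07,0.1875,0,0,0,0,0],[0.07,0.1875,0,0,0,0,0]]}' | python3 nudge.py; python3 -c "
from h import *
rel(-.16,-.04,.15)
cv2.imwrite('pics/w1.png',cams.grab_frame('wrist')); print(cams.calibration('wrist'))"
```

```text
clock: 1.98
position: [0.5442, 0.0884, 0.231]
tool_rot: [-3.141, -0.0, 1.33]
force: [0.2, -0.7, 0.5]
grip_width: 0.0698
finger_force: 0.0
clock 1.975 chute now [-0.1218 -0.0792  0.231 ] force [ 0.17 -0.74  0.49] w 0.0698
world tgt [0.591 0.117 0.15 ] shift [0.0391 0.0383 0.081 ] rot [-0.0006 -0.     -0.0237]
{'vfov': 63.66435178764807, 'cx': 285.23512466112703, 'cy': 209.31953782561368, 'dist_coeffs': array([0.01676407, 0.        , 0.        , 0.        , 0.        ]), 'eye': array([0.56083453, 0.1597766 , 0.37395385]), 'attitude': array([ 2.84485750e+00,  8.03165486e-05, -2.42142774e-01])}
```

View pics/w1.png

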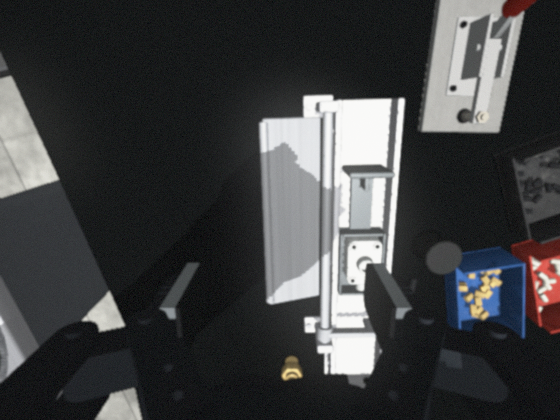

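The wrist view shows the whole chute: paddle outer corners (261,121) and (268,304), wall end (404,98), near wall end ~(335,101), push plate top rear edge from (343,166) to (393,167). I'll use it to check and refine the fit.

```bash
cat > b.py <<'E'
from h import *
exec(open('a.py').read().split('p,r=')[0].split('\n',1)[1])
W=cam('wrist')
q=[[261,121],[268,304],[404,98]]
PW=[[-185,-103,61],[5,-103,61],[-200,33,30]]
print('pred',proj(W,C2W(p,np.array(PW)/1e3)).round(1))
n,r=fit(obs+[(W,PW,q)]*3,p);print(n,r.round(1)[-3:])
for k in([343,166],[393,167]):
  f=lambda v:(proj(W,C2W(n,[v[0],v[1],.054]))[0]-k); print('plate rear top',least_squares(f,[-.1,0]).x)
print('eye',chute(W[2]))
E
python3 b.py
```

```text
pred [[257.9 118.4]
 [266.7 304.4]
 [400.8  97.1]]
[ 0.59671694 -0.04894422 -1.79301668] [[-0.1 -2.2]
 [ 0.2  0.7]
 [-0.5  0.3]]
plate rear top [-0.13985247 -0.02718849]
plate rear top [-0.1379003   0.02030712]
eye [[-0.19514499 -0.07830322  0.37395385]]
```

```bash
sed -i 's/^p=np.array.*/p=np.array([0.5965,-0.0487,-1.7920])/' h.py; python3 -c "
from h import *
rel(-.162,-.04,.09)"
```

```text
clock 2.025 chute now [-0.121  -0.0809  0.231 ] force [-0.44 -1.24 -0.65] w 0.0699
world tgt [0.593 0.118 0.09 ] shift [0.042  0.0401 0.141 ] rot [-0.0005  0.0006 -0.0206]
```

Scaled: 0.141 m / 0.8 = 0.1763, 0.1 m / 0.8 = 0.125, -0.02 rad / 3.1416 = -0.0064.

```bash
echo '{"steps":[[0.07,0.0375,0.0375,0.025,0,0,-0.0064],[0.07,0.0525,0.05,0.075,0,0,-0.0064],[0.07,0.0525,0.05,0.125,0,0,-0.0064],[0.07,0.0525,0.05,0.1763,0,0,-0.0064],[0.07,0.0525,0.05,0.1763,0,0,-0.0064]]}' | python3 nudge.py; python3 -c "
from h import *
rel(-.162,-.04,.06)"
```

```text
clock: 2.65
position: [0.5917, 0.1167, 0.0881]
tool_rot: [-3.137, 0.003, 1.347]
force: [-1.0, 0.7, 0.2]
grip_width: 0.07
finger_force: 0.0
clock 2.65 chute now [-0.1603 -0.041   0.0881] force [-1.02  0.72  0.22] w 0.07
world tgt [0.593 0.118 0.06 ] shift [0.0018 0.0011 0.0281] rot [-0.0041  0.0026 -0.0021]
```

```bash
python3 -c "
from h import *
cv2.imwrite('pics/w2.png',cams.grab_frame('wrist'))
a=cams.grab_frame('side')[170:250,220:370]; cv2.imwrite('pics/s2.png',cv2.resize(a,None,fx=5,fy=5,interpolation=cv2.INTER_CUBIC))"
```

```text
(no output)
```

View pics/w2.png

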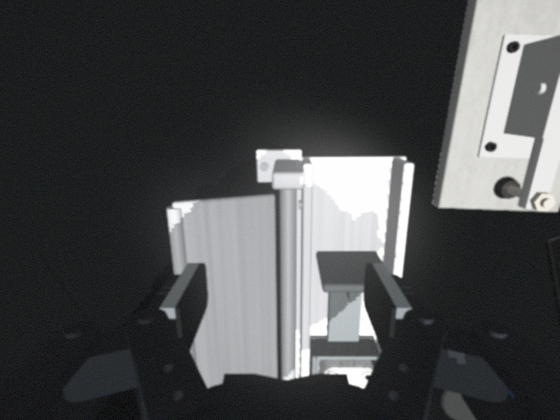

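View pics/s2.png

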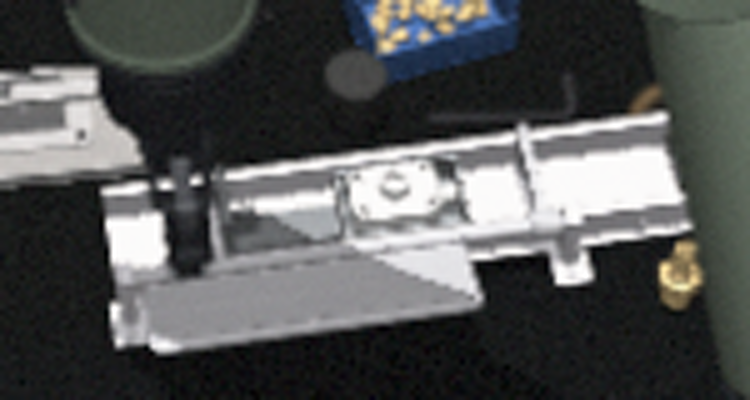

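The side crop shows a single dark finger ending near (188,268), behind the plate at (220,200). The wrist view shows the left finger over the paddle and the right finger over the chute, with the plate top edges at (317–380, 252–288). Projecting the expected tips tells me which finger the side view has.

```bash
python3 -c "
from h import *
P=C2W(p,[[-.16,-.075,.088],[-.16,-.09,.088],[-.16,-.005,.088],[-.16,.0095,.088],[-.149,-.005,.088]])
print(((proj(cam('side'),P)-[220,170])*5).round())
W=cam('wrist');print(proj(W,P).round()); print('eye',chute(W[2]))
for k in([317,252],[379,252],[321,288],[384,288]):
  for z in(.054,):
    f=lambda v:(proj(W,C2W(p,[v[0],v[1],z]))[0]-k); print(k,least_squares(f,[-.1,0]).x.round(4))
print('paddle/wall pred',proj(W,C2W(p,[[-.185,-.103,.061],[-.2,.033,.03],[-.2,-.027,.03]])).round())
"
```

```text
[[189. 277.]
 [193. 299.]
 [174. 176.]
 [170. 156.]
 [192. 174.]]
[[213. 273.]
 [182. 273.]
 [359. 273.]
 [390. 273.]
 [358. 293.]]
eye [[-0.23646166 -0.04053048  0.23444817]]
[317, 252] [-0.1555 -0.0221]
[379, 252] [-0.1554  0.0138]
[321, 288] [-0.132  -0.0191]
[384, 288] [-0.132   0.0186]
paddle/wall pred [[168. 207.]
 [406. 168.]
 [307. 169.]]
```

The dark finger at (188,268) is the paddle finger, as predicted. The push plate's rear top edge is at chute x -0.132, centred in y. Now I lower onto the paddle in steps.

Scaled: 0.026 m / 0.8 = 0.0325, 0.015 m / 0.8 = 0.0188.

```bash
echo '{"steps":[[0.07,0.0013,0,0.0188,0,0,0],[0.07,0.0013,0,0.0325,0,0,0],[0.07,0.0013,0,0.0325,0,0,0]]}' | python3 nudge.py|sed -n '2p;4p'; echo '{"steps":[[0.07,0,0,0.005,0,0,0],[0.07,0,0,0.0075,0,0,0],[0.07,0,0,0.0075,0,0,0]]}' | python3 nudge.py|sed -n '2p;4p';echo '{"steps":[[0.07,0,0,0.005,0,0,0],[0.07,0,0,0.0075,0,0,0],[0.07,0,0,0.0075,0,0,0]]}' | python3 nudge.py|sed -n '2p;4p'; python3 -c "
from h import *
rel(-.16,-.04,.03);print(bot.observe()['moment'])"
```

```text
position: [0.593, 0.1196, 0.0637]
force: [-0.9, 0.8, 0.2]
position: [0.5934, 0.1197, 0.0583]
force: [-0.6, -0.6, -0.6]
position: [0.5933, 0.1197, 0.0521]
force: [0.3, 0.3, -0.4]
clock 3.875 chute now [-0.1636 -0.0401  0.0521] force [ 0.27  0.26 -0.35] w 0.0699
world tgt [0.593 0.116 0.03 ] shift [-0.0036  0.0001  0.0221] rot [-0.0003  0.0001 -0.0008]
[-0.03490928  0.03617122  0.04706985]
```

```bash
for i in 1 ; do echo '{"steps":[[0.07,0,0,0.005,0,0,0],[0.07,0,0,0.005,0,0,0]]}' | python3 nudge.py|sed -n '2p;4p'; echo '{"steps":[[0.07,0,0,0.005,0,0,0],[0.07,0,0,0.005,0,0,0]]}' | python3 nudge.py|sed -n '2p;4p'; echo '{"steps":[[0.07,0,0,0.005,0,0,0],[0.07,0,0,0.005,0,0,0]]}' | python3 nudge.py|sed -n '2p;4p'; done; python3 -c "
from h import *
rel(-.16,-.04,.03);print(bot.observe()['moment'])"
```

```text
position: [0.5932, 0.1196, 0.048]
force: [-0.4, 0.8, 0.1]
position: [0.5934, 0.1198, 0.0441]
force: [0.1, 0.6, 3.1]
position: [0.5934, 0.1198, 0.0401]
force: [0.0, 1.3, 3.6]
clock 4.625 chute now [-0.1637 -0.04    0.0401] force [0.02 1.26 3.61] w 0.0698
world tgt [0.593 0.116 0.03 ] shift [-0.0037  0.      0.0101] rot [-0.0001 -0.0001 -0.0008]
[ 0.20142382  0.2960405  -0.09438065]
```

Scaled: 0.014 m / 0.8 = 0.0175, 0.01 m / 0.8 = 0.0125.

```bash
echo '{"steps":[[0.07,0,0,0.0063,0,0,0],[0.07,0,0,0.0125,0,0,0],[0.07,0,0,0.0175,0,0,0],[0.07,0,0,0.0175,0,0,0]]}' | python3 nudge.py|sed -n '2p;4p'; python3 -c "
from h import *
a=cams.grab_frame('side'); cv2.imwrite('pics/side3.png',a)
cv2.imwrite('pics/s3.png',cv2.resize(a[170:250,220:370],None,fx=5,fy=5,interpolation=cv2.INTER_CUBIC))
F=[]
for i in range(8): cams.grab_frame('wrist'); F.append(bot.observe()['force'])
print(np.mean(F,0)); rel(-.16,-.04,.03)
def rock(th,d,h=1.7):  # mm off shaft along plate
    s=.3-th; return [-42-d*np.cos(s)-h*np.sin(s)*-1*-1, 40+d*np.sin(s)+h*np.cos(s)]
for th in(0,.4,.5,.6,.7):
    y,z=rock(th,64); Y,Z=57*np.cos(th)+22*np.sin(th)-42,40-22*np.cos(th)+57*np.sin(th)
    q=(proj(cam('side'),C2W(p,np.array([[-100,y,z],[5,y,z],[55,Y,Z]])/1e3))-[220,170])*5
    print(th,q.round(0).tolist())
"
```

```text
position: [0.5936, 0.1198, 0.0263]
force: [-1.8, 0.5, 5.8]
[-1.22980321  0.89685841  6.04875775]
clock 5.575 chute now [-0.1637 -0.0399  0.0265] force [-1.16  0.47  5.68] w 0.07
world tgt [0.593 0.116 0.03 ] shift [-0.0037 -0.0001 -0.0035] rot [ 0.0003 -0.0002 -0.0008]
0 [[303.0, 331.0], [485.0, 306.0], [524.0, 170.0]]
0.4 [[304.0, 357.0], [484.0, 332.0], [525.0, 142.0]]
0.5 [[304.0, 361.0], [483.0, 336.0], [526.0, 137.0]]
0.6 [[303.0, 364.0], [482.0, 340.0], [527.0, 132.0]]
0.7 [[303.0, 366.0], [480.0, 342.0], [529.0, 129.0]]
```

View pics/s3.png

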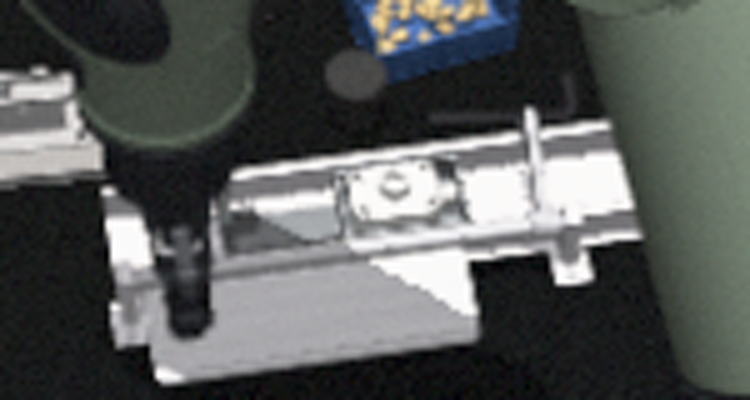

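The paddle's front edge runs (165,380)–(478,343), which is about 0.6 rad by prediction. The blade tip rose from (523,125) to (530,108). I'll cross-check using the blade's upper corner and the gate rendered as an outline.

```bash
python3 -c "
from h import *
S=cam('side')
def rot(th,y,z): return [-42+y*np.cos(th)-z*np.sin(th),40+y*np.sin(th)+z*np.cos(th)]
for th in(0,.4,.5,.6,.7):
    L=[[x,*rot(th,a,b)] for x,a,b in((55,66,8),(55,66,-22),(55,48,8))]
    L+=[[5,*rot(th-.3,-64,1.7)],[5,*rot(th-.3,-64,-2.3)],[-170,*rot(th-.3,-64,1.7)],[5,*rot(th-.3,-8,1.7)]]
    print(th,((proj(S,C2W(p,np.array(L)/1e3))-[220,170])*5).round(0).tolist())
a=cv2.imread('pics/side0.png')[170:250,220:370];b=cv2.imread('pics/side3.png')[170:250,220:370]
f=lambda i:cv2.resize(i[12:45,90:122],None,fx=12,fy=12,interpolation=cv2.INTER_CUBIC)
g=lambda i:cv2.resize(i[50:78,25:100],(792,296),interpolation=cv2.INTER_CUBIC)
o=np.zeros((600,800,3),np.uint8)
A,B=f(a)[:300],f(b)[:300];o[:300,:384]=A;o[:300,400:784]=B
o[304:600,:792]=g(b);cv2.imwrite('pics/cmp.png',o)
"
```

```text
0 [[524.0, 129.0], [521.0, 158.0], [531.0, 153.0], [485.0, 305.0], [485.0, 310.0], [180.0, 347.0], [466.0, 244.0]]
0.4 [[530.0, 116.0], [523.0, 127.0], [535.0, 145.0], [484.0, 333.0], [483.0, 336.0], [183.0, 374.0], [466.0, 248.0]]
0.5 [[532.0, 115.0], [524.0, 122.0], [536.0, 145.0], [483.0, 337.0], [482.0, 340.0], [183.0, 379.0], [466.0, 249.0]]
0.6 [[534.0, 115.0], [525.0, 117.0], [538.0, 145.0], [482.0, 341.0], [481.0, 343.0], [184.0, 382.0], [466.0, 250.0]]
0.7 [[536.0, 117.0], [527.0, 114.0], [540.0, 147.0], [481.0, 343.0], [480.0, 345.0], [184.0, 385.0], [466.0, 250.0]]
```

View pics/cmp.png

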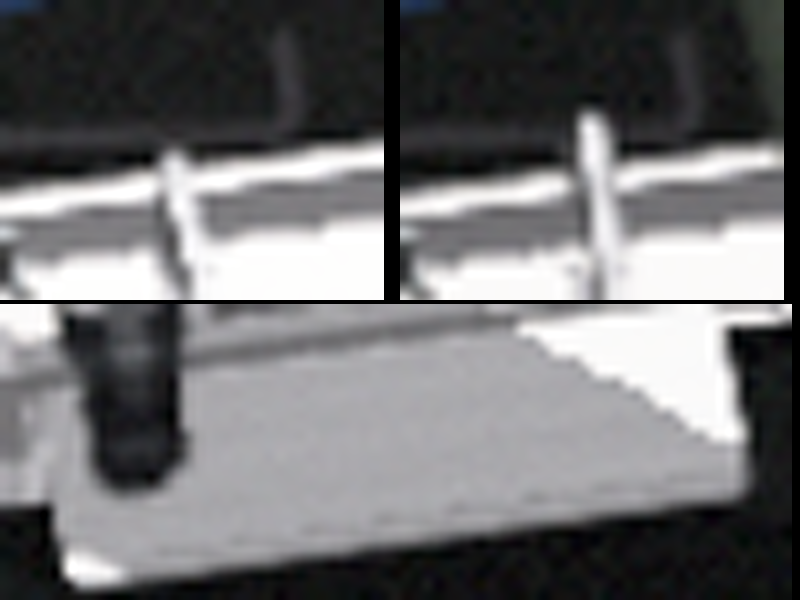

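Estimates from the edge, the force and the drop cluster around 0.5–0.55 rad. I'll go 3 mm lower and then begin the push.

Scaled: 0.003 m / 0.8 = 0.0038, 0.0015 m / 0.8 = 0.0019.

```bash
echo '{"steps":[[0.07,0,0,0.0019,0,0,0],[0.07,0,0,0.0038,0,0,0],[0.07,0,0,0.0038,0,0,0]]}' | python3 nudge.py|sed -n '2p;4p'; echo '{"steps":[[0.07,-0.005,0,0,0,0,0],[0.07,-0.01,0,0,0,0,0],[0.07,-0.015,0,0,0,0,0],[0.07,-0.02,0,0,0,0,0],[0.07,-0.025,0,0,0,0,0]]}' | python3 nudge.py|sed -n '2p;4p';  python3 -c "
from h import *
rel(-.04,-.04,.0235)"
```

```text
position: [0.594, 0.1197, 0.0236]
force: [0.0, 0.3, 6.5]
position: [0.5893, 0.1013, 0.0237]
force: [0.1, 6.6, 5.4]
clock 6.575 chute now [-0.1447 -0.0399  0.0237] force [0.15 6.57 5.45] w 0.0701
world tgt [ 0.566 -0.001  0.024] shift [-1.047e-01 -1.000e-04  0.000e+00] rot [ 0.0007 -0.0017 -0.0003]
```

Scaled: -0.024 m / 0.8 = -0.03, -0.018 m / 0.8 = -0.0225.

```bash
echo '{"steps":[[0.07,-0.005,0,0,0,0,0],[0.07,-0.01,0,0,0,0,0],[0.07,-0.0163,0,0,0,0,0],[0.07,-0.0225,0,0,0,0,0],[0.07,-0.03,0,0,0,0,0]]}' | python3 nudge.py|sed -n '2p;4p';  python3 -c "
from h import *
rel(-.04,-.04,.0235); a=cams.grab_frame('side')
cv2.imwrite('pics/s4.png',cv2.resize(a[170:250,220:370],None,fx=5,fy=5,interpolation=cv2.INTER_CUBIC))"
```

```text
position: [0.5841, 0.0781, 0.0237]
force: [-0.6, 6.6, 5.8]
clock 7.2 chute now [-0.121  -0.0399  0.0237] force [-0.58  6.57  5.85] w 0.07
world tgt [ 0.566 -0.001  0.024] shift [-0.081  -0.0001  0.    ] rot [ 0.0007 -0.002   0.    ]
```

View pics/s4.png

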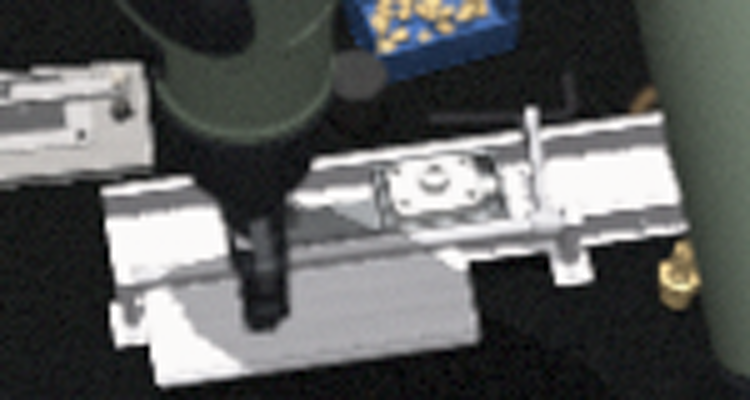

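The picture shows the tray moving with the finger: the part has gone from (397,187) to (435,182), and the blade is still up at (530,105) ahead of the box front at about (505,195). I'll press another 1.5 mm for margin and keep pushing.

Scaled: -0.023 m / 0.8 = -0.0288, -0.017 m / 0.8 = -0.0213.

```bash
echo '{"steps":[[0.07,0,0,0.0019,0,0,0],[0.07,-0.0063,0,0.0019,0,0,0],[0.07,-0.0138,0,0.0019,0,0,0],[0.07,-0.0213,0,0.0019,0,0,0],[0.07,-0.0288,0,0.0019,0,0,0]]}' | python3 nudge.py|sed -n '2p;4p'; echo '{"steps":[[0.07,-0.0088,0,0,0,0,0],[0.07,-0.0175,0,0,0,0,0],[0.07,-0.0263,0,0,0,0,0],[0.07,-0.035,0,0,0,0,0],[0.07,-0.0425,0,0,0,0,0]]}' | python3 nudge.py|sed -n '2p;4p';  python3 -c "
from h import *
rel(-.012,-.04,.0225)"
```

```text
position: [0.5789, 0.0555, 0.0221]
force: [-1.7, 6.9, 5.4]
position: [0.5715, 0.0223, 0.0221]
force: [-1.5, 6.8, 5.5]
clock 8.5 chute now [-0.0638 -0.04    0.0221] force [-1.47  6.83  5.54] w 0.0699
world tgt [ 0.56  -0.028  0.022] shift [-0.0518 -0.     -0.0005] rot [ 0.0006 -0.0017 -0.    ]
```

Scaled: -0.034 m / 0.8 = -0.0425, -0.028 m / 0.8 = -0.035.

```bash
echo '{"steps":[[0.07,-0.0088,0,0,0,0,0],[0.07,-0.0175,0,0,0,0,0],[0.07,-0.0263,0,0,0,0,0],[0.07,-0.035,0,0,0,0,0],[0.07,-0.0425,0,0,0,0,0]]}' | python3 nudge.py|sed -n '2p;4p';echo '{"steps":[[0.07,-0.005,0,0,0,0,0],[0.07,-0.0088,0,0,0,0,0],[0.07,-0.0125,0,0,0,0,0]]}' | python3 nudge.py|sed -n '2p;4p';  python3 -c "
from h import *
rel(-.012,-.04,.0225)"
```

```text
position: [0.564, -0.011, 0.0221]
force: [-1.3, 6.7, 5.1]
position: [0.5619, -0.0206, 0.0221]
force: [-1.2, 6.7, 6.4]
clock 9.5 chute now [-0.0198 -0.04    0.0221] force [-1.19  6.67  6.39] w 0.0698
world tgt [ 0.56  -0.028  0.022] shift [-0.0078 -0.     -0.0004] rot [ 0.0007 -0.0016 -0.    ]
```

Now 2 mm steps until the force rises at the stop.

Scaled: -0.004 m / 0.8 = -0.005, -0.002 m / 0.8 = -0.0025.

```bash
echo '{"steps":[[0.07,-0.0025,0,0,0,0,0],[0.07,-0.005,0,0,0,0,0]]}' | python3 nudge.py|sed -n '2p;4p';echo '{"steps":[[0.07,-0.0013,0,0,0,0,0],[0.07,-0.0025,0,0,0,0,0]]}' | python3 nudge.py|sed -n '2p;4p';echo '{"steps":[[0.07,-0.0013,0,0,0,0,0],[0.07,-0.0013,0,0,0,0,0]]}' | python3 nudge.py|sed -n '2p;4p'; python3 -c "
from h import *
rel(-.012,-.04,.0225)"
```

```text
position: [0.561, -0.0245, 0.0221]
force: [-1.1, 6.9, 6.4]
position: [0.5606, -0.0262, 0.0221]
force: [0.6, 11.7, 5.9]
position: [0.5607, -0.0263, 0.0222]
force: [0.7, 11.7, 6.4]
clock 10.25 chute now [-0.014  -0.0399  0.0222] force [ 0.66 11.74  6.39] w 0.0696
world tgt [ 0.56  -0.028  0.022] shift [-0.002  -0.0001 -0.0003] rot [ 0.0011 -0.0028  0.0011]
```

Force rose to 11.7 N and motion stopped at the expected home position (-14 mm against a predicted -12 mm). I back off the plate, then lift gently so the gate closes.

```bash
echo '{"steps":[[0.07,0.005,0,0,0,0,0],[0.07,0.0125,0,0,0,0,0],[0.07,0.0188,0,0,0,0,0]]}' | python3 nudge.py|sed -n '2p;4p';echo '{"steps":[[0.07,0,0,-0.0075,0,0,0],[0.07,0,0,-0.015,0,0,0],[0.07,0,0,-0.0225,0,0,0],[0.07,0,0,-0.03,0,0,0],[0.07,0,0,-0.0375,0,0,0]]}' | python3 nudge.py|sed -n '2p;4p';echo '{"steps":[[0.07,0,0,-0.0625,0,0,0],[0.07,0,0,-0.125,0,0,0],[0.07,0.05,0,-0.1625,0,0,0],[0.07,0.125,0,-0.1625,0,0,0],[0.07,0.1875,0,-0.1625,0,0,0]]}' | python3 nudge.py|sed -n '2p;4p'; python3 -c "
from h import *
a=cams.grab_frame('side')
A=cv2.resize(a[170:250,220:370],(800,427),interpolation=cv2.INTER_CUBIC);cv2.imwrite('pics/fin.png',A)
P=C2W(p,[[.11,0,.043],[-.001,0,.054],[.072,0,.028],[.055,.024,.048]])
print(((proj(cam('side'),P)-[220,170])*800/150).round())"
```

```text
position: [0.5628, -0.0148, 0.0218]
force: [-3.3, -5.3, 6.4]
position: [0.5634, -0.014, 0.0522]
force: [-0.8, -1.1, 0.1]
position: [0.5965, 0.1344, 0.1825]
force: [0.7, -0.3, -1.0]
[[663. 165.]
 [470. 179.]
 [595. 189.]
 [559. 138.]]
```

View pics/fin.png

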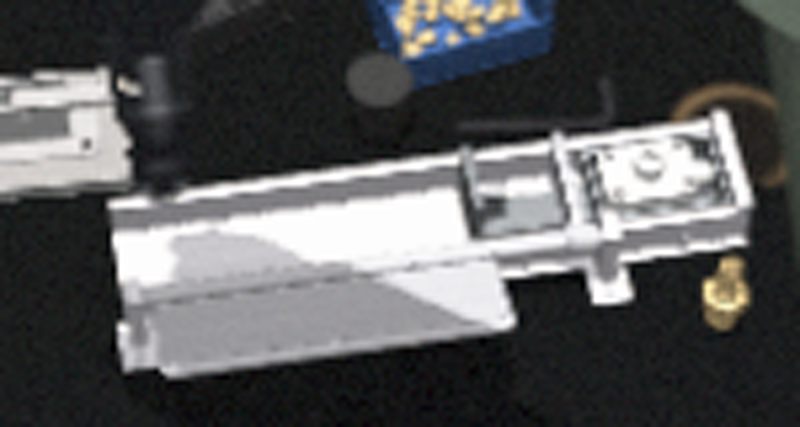

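The final picture shows the tray against the end stop (part boss at (650,163)). The gate is closed behind the box (blade top at (558,135), closed prediction (559,138)), the fitting is still standing, and the hand is clear. Handing in.

```bash
echo '{"steps":[[0.07,0,0,0,0,0,0],[0.07,0,0,0,0,0,0],[0.07,0,0,0,0,0,0]]}' | python3 nudge.py|head -3; python3 -c "
from workcell import bot, cams
print(bot.job_done())"
```

```text
clock: 12.3
position: [0.5963, 0.1311, 0.1819]
tool_rot: [3.142, 0.0, 1.347]
the job is handed in; nothing more can be done
None
```

The tray was fed to the end stop, the gate closed behind its box, and the arm moved clear; I handed the job in at about 12.3 s, and the interface returned no verdict.

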